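# Check the spring scale with the large check weight

### The job

The scale in the bone laboratory is due for its check. Gently lift the white specimen tray off the scale's pan with the bone still in it and set it down flat on the grey foam mat, then gently stand the larger of the two steel check weights upright in the middle of the pan, without driving the pan hard down. Leave the small check weight and the collarbone beside the scale where they are.

Things in the scene. Friction and masses are not known exactly. Their poses are not given: they have to be found in the camera images.
- pan_top (a point): Centre of the upper face of the scale's round flat steel pan, 170 mm in diameter, no rim. The point rides with the pan; 140 mm above the bench when unloaded. z points up. The grey housing below (164 x 176 mm, 110 mm high) lies within or close to the pan's outline; its dial faces away from the robot, more or less.
- pan (a joint): How far the sprung pan has sunk, in m: 0 unloaded, 0.022 at its lower stop. Spring of 900 N/m, damped: about 1.1 mm for each 100 g, so 5.3 mm with the large check weight alone. Pushing it past 12 mm (about 11 N) or dropping things on it is rough handling.
- tray_mid (a point): Centre, half-way up, of the open white plastic specimen tray that stands on the pan at the start: 130 mm long (its x), 62 mm wide (its y), 40 mm high (z up), walls 3.5 mm, underside 20 mm below this point; 110 g. It can be gripped across its 62 mm width by the outside of both long walls.
- footbone_mid (a point): Centre of the foot bone lying loose in the tray, along it: 80 mm long (its x), 23 mm wide, 21 mm high, about 35 g. It stays in the tray; it does not stick out above the rim.
- mat_top (a point): Centre of the upper face of the grey foam mat fixed flat on the bench, to the left or right of the scale: 280 mm (x) by 170 mm (y), 10 mm thick (upper face 10 mm above the bench). The mat is empty.
- weight_large_mid (a point): Centre, half-way up, of the larger check weight: a plain steel cylinder 40 mm in diameter and 46 mm high with a neck and a 27 mm knob on top, 68 mm high in all, underside 34 mm below this point, 500 g, z up. It stands on a black rubber pad 4 mm thick (200 x 110 mm) on the other side of the scale from the mat.
- weight_large: The same large check weight, origin at the centre of its underside.
- weight_small_mid (a point): Centre, half-way up, of the smaller check weight of the same shape: 30 mm in diameter, 50 mm high, 200 g. On the same rubber pad, its axis about 100 mm from the large one's. Leave alone.
- collarbone_ref (a point): A collarbone, 150 mm long and 18 mm high, lying crosswise on the bench just beyond the scale to the left. Leave alone.
- tray: The same tray, origin at the centre of its underside.
There are look-alikes about, which are no part of the job. Leave any purple look-alike of the tray alone. Leave any blue look-alike of the weight_large alone.

How it is judged:
By the outcome, as a careful person would: the job done as asked, in the order asked, and still so for the second after the job is handed in, with the robot touching nothing.
It also fails if it takes over 69 s, if anything falls off the work surface, if the arm or the gripper's body presses on something with over 40 N, if the wrist force passes 120 N, or if a joint passes its speed limit or range.

### The arm

A 7-joint arm with a two-finger parallel gripper is mounted at the origin on the work surface. World frame = base frame: x ahead of the robot, y to its left, z up, the work surface at z = 0. Lengths are in m, angles in degrees, forces in N, time in s.
With the tool pointing down it reaches from about 0.4 to 0.9 m from the base axis. Payload 5.5 kg.
Tool frame: the origin (TCP) lies at the very end of the fingers, on their centre line; the grasp point (between the pads) lies 19 mm behind it (ctrl.hold_point_z is the distance from the TCP to the grasp point, in m); y points along the fingers, z is the direction in which the jaws open and shut, and the axes are right-handed (so a half turn about y gives the same grasp; the last joint's range is limited). The gripper opens to 85 mm and grips with 20 to 120 N. Pads are 22 mm wide; open, the fingers measure 114 mm over their backs; the gripper's body (76 mm by 85 mm) begins 54 mm behind the grasp point. The pads swing forward as they close: fully open they stand 13 mm farther back than shut.
Start: joints at [84.122, 28.699, -24.465, 88.831, 12.651, 65.22, -12.049], TCP at [0.233, -0.607, 0.231] pointing down, gripper open.
Joint ranges: [-164.97, 164.97], [-17.58, 116.51], [-87.97, 89.64], [11.32, 138.91], [-80.73, 260.73], [10.89, 115.49], [-147.41, 147.41]. Speed limits (degrees/s): [147.25, 147.25, 180, 180, 180, 180, 180].

### API

Orientations are given as [roll, pitch, yaw] about the fixed x, y, z axes, in that order (R = Rz(yaw) Ry(pitch) Rx(roll)).
In Python, from station import telemetry, viewer, workorder, ctrl gives the robot as it stands. The module is installed in compiled form; this text tells all that it offers.
- The arm moves only by the tool servo_tool, never from a script. Its argument "moves" is a list that holds one entry, the list of rows, each a list of 4 numbers: the shift along the tool's x, y, z in mm, then the turn about the tool's y in rad. A call has 1 to 5 rows; each row is the pose to reach, as a shift and turn from the pose commanded when the call began, along the tool's axes at that moment; what a row does not reach only later rows make up. A row lasts 1/10 s, in which the tool goes at most 50 mm and 8.59 degrees, less where a joint would pass 70% of its speed; a pose out of reach is approached as far as the arm can. A call with a gripper value outside its range is refused whole. "claw" is the opening, from -1 (shut) to 1 (fully open), set as the call begins (left out, the last holds). The fingers move at their own pace and stop on an object; "force" is the grip in N (left out, the last holds). Time passes only in rows, so rows that repeat a pose let the fingers close. It gives the time, the measured TCP pose, the force and the opening at its end, in the units of the state.
- telemetry.state(): the state, without advancing time (a new reading comes with each control period).
- viewer.snapshot(name): name is "scene" or "top"; returns (picture, depth): 400x640x3 uint8, red, green, blue; 400x640 float32, m along the optical axis (not along the pixel's ray), 0 where there is no reading.
- viewer.camera_params(name): a dict with "fx", "fy", "cx", "cy" (pixels), "origin" and "rotation" of the camera in the world. Camera axes: x right, y down, z forward; pixel columns grow to the right and rows downward; lengths in m; the calibration is good to about 2 mm. A picture is of the moment at which its call begins. camera_params takes no time and is no camera call.
- workorder.finish_job(): hands the job in, once; it reports no verdict.
The state is a dict: "t": time; "joint_pos": joint angles; "joint_velocities": joint speeds; "tau": joint torques, N m; "tcp_pos": TCP position; "orientation": TCP orientation; "wrist_force": force on the tool from outside, world axes, zero at the start; "wrist_torque": the same for the moment, N m; "finger_gap": finger opening in m.
Only numpy, scipy, OpenCV 4.12 (cv2) and the standard library are available. Lean on these libraries where they do the work, as an engineer would, in place of code of your own. Each camera call takes 0.05 s, during which the arm holds its last target. There are 200 camera calls.

## Working session

There is one attempt and no reset: what is moved stays moved. The work goes in short steps, Python scripts to look and compute and a tool call to move; the robot and the scene stay as the last step left them, time stands still between calls to the robot, and variables do not carry over. Pictures are saved under pics/ and viewed, on a budget of 10 in all, crops included, one or two more only if the job needs it, and the job is handed in when it is done.

Besides the shell and the picture viewer there is one more tool, called after "Request:" as a command line: name --argument value ..., lists and objects as JSON in quotes. servo_tool: Moves the arm, as the interface text tells. Its arguments: {"type":"object","properties":{"moves":{"type":"array"},"claw":{"type":"number"},"force":{"type":"number"}},"required":["moves"]}

```bash
mkdir -p pics; cat > h.py <<'E'
import numpy as np, cv2
from station import telemetry, viewer, workorder, ctrl
from scipy.spatial.transform import Rotation as R
def snap(n):
    p,d=viewer.snapshot(n); np.savez('last_%s.npz'%n,p=p,d=d); return p,d
def world(n,d):
    c=viewer.camera_params(n); v,u=np.mgrid[:d.shape[0],:d.shape[1]]
    P=np.stack([(u-c['cx'])/c['fx']*d,(v-c['cy'])/c['fy']*d,d],-1)
    return P@np.array(c['rotation']).T+np.array(c['origin'])
def save(f,p,crop=None,k=1):
    if crop: x0,y0,x1,y1=crop; p=p[y0:y1,x0:x1]
    cv2.imwrite('pics/'+f,cv2.resize(p[:,:,::-1],None,fx=k,fy=k,interpolation=cv2.INTER_CUBIC))
E
python3 - <<'E'
from h import *
for n in('top','scene'):
    p,d=snap(n); save(n+'0.png',p); c=viewer.camera_params(n); print(n,c)
print(telemetry.state(), ctrl.hold_point_z)
E
```

```text
top {'fx': 468.67018145153696, 'fy': 468.67018145153696, 'cx': 321.6194829207583, 'cy': 198.14655656467409, 'origin': array([0.44547136, 0.01464464, 1.14579569]), 'rotation': array([-175.96375263,   -0.97144444,  -89.50861575])}
scene {'fx': 478.15895066631373, 'fy': 478.15895066631373, 'cx': 325.24440019037314, 'cy': 197.92177139460054, 'origin': array([1.02120629, 0.64604281, 0.73432496]), 'rotation': array([-127.46886087,    0.37767829,  140.84951301])}
{'t': 0.1, 'joint_pos': array([ 84.12309011,  28.74748474, -24.45188586,  88.88705434,
        12.64936639,  65.22061244, -12.05109192]), 'joint_velocities': array([-0.07310582, -0.17867932,  0.10463325, -0.24642463,  0.06626475,
       -0.06691309,  0.05304332]), 'tau': array([-1.11745080e-02, -5.70803905e+01, -5.83935052e+00, -2.81746477e+01,
        1.03333246e-02,  5.51271747e-03,  4.77503690e-06]), 'tcp_pos': array([ 0.23220099, -0.6064196 ,  0.23035837]), 'orientation': array([-9.01024199e+01,  3.18268978e-03, -1.59044302e+02]), 'wrist_force': array([-0.25688597, -1.30806868,  0.40258343]), 'wrist_torque': array([-0.00064251,  0.00014647, -0.01401936]), 'finger_gap': 0.08531744796489285} 0.0187
```

```bash
sed -i "s/np.array(c\['rotation'\]).T/R.from_euler('xyz',c['rotation'],degrees=True).as_matrix().T/" h.py; echo ok
```

```text
ok
```

View pics/top0.png

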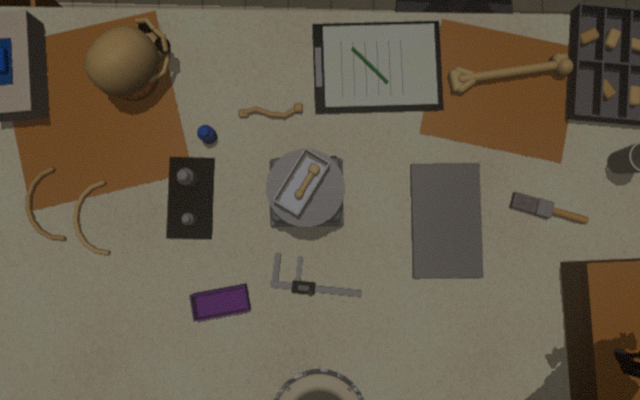

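View pics/scene0.png

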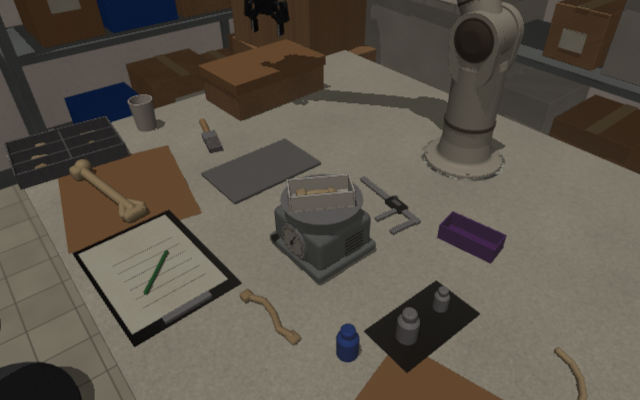

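The top view shows the white tray with the bone on the pan at (302,183), the grey mat at (447,220) and the black pad at (190,198). There are two steel weights: (186,176) looks bigger and (188,219) smaller. The blue look-alike is at (207,133) and the purple one at (220,302). I'll measure with the depth and confirm in a crop.

```bash
python3 - <<'E'
from h import *
z=np.load('last_top.npz'); p,d=z['p'],z['d']; W=world('top',d)
print('bench',np.median(W[240:260,330:400].reshape(-1,3),0))
def rect(m,name):
    q=W[m]; 
    r=cv2.minAreaRect(q[:,:2].astype(np.float32)); print(name,m.sum(),r,'mean',q.mean(0),'zmed/max',np.median(q[:,2]),q[:,2].max())
v,u=np.mgrid[:400,:640]
box=lambda a,b,c,e:(u>=a)&(u<=c)&(v>=b)&(v<=e)
Z=W[...,2]
rect(box(255,140,355,235)&(Z>.165),'trayrim')
m=box(255,140,355,235)&(Z>.125)&(Z<.148); rect(m,'pan'); print(cv2.minEnclosingCircle(W[m][:,:2].astype(np.float32)))
rect(box(290,155,325,205)&(p[...,0].astype(int)-p[...,2]>50),'bone')
for b,n in(((170,160,205,190),'A'),((175,205,205,230),'B')):
    m=box(*b)&(Z>.03); rect(m,n); 
    for lo in(.03,.045,.06): 
        mm=box(*b)&(Z>lo)
        if mm.sum(): print(n,lo,mm.sum(),W[mm].mean(0),np.ptp(W[mm],axis=0))
g=cv2.cvtColor(p,cv2.COLOR_RGB2GRAY)
m=box(400,150,495,290)&(Z>.006)&(Z<.02); rect(m,'mat')
rect(box(160,150,220,245)&(g<45)&(Z<.02),'pad')
zs=np.load('last_scene.npz'); 
a=cv2.resize(p[130:250,160:360][:,:,::-1],None,fx=3,fy=3,interpolation=cv2.INTER_CUBIC)
b=cv2.resize(zs['p'][170:370,260:520][:,:,::-1],(312,240),interpolation=cv2.INTER_CUBIC)
b=cv2.resize(zs['p'][270:370,320:480][:,:,::-1],(600,225*600//360),interpolation=cv2.INTER_CUBIC)[:240]
c=np.zeros((600,600,3),np.uint8); c[:360]=a; c[360:]=b
cv2.imwrite('pics/c1.png',c)
E
```

```text
bench [ 4.02614110e-01 -1.08873494e-01 -2.66168329e-04]
trayrim 408 ((0.5331470370292664, 0.024911627173423767), (0.10777066648006439, 0.13984008133411407), 59.05862808227539) mean [0.54561196 0.03978488 0.23307705] zmed/max 0.17698643509886158 1.1457956928477302
pan 4010 ((0.5392007827758789, 0.034154072403907776), (0.16862617433071136, 0.1679157018661499), 30.94117546081543) mean [0.53515227 0.03378219 0.13889154] zmed/max 0.13867407651242047 0.14784408332336973
((0.5392407178878784, 0.03406054154038429), 0.08497856557369232)
bone 23 ((0.5527737736701965, 0.029501590877771378), (0.008542520925402641, 0.06984664499759674), 56.35142517089844) mean [0.54337235 0.03639795 0.16131853] zmed/max 0.1609787041790809 0.1669210792145035
A 258 ((0.5206324458122253, 0.17176057398319244), (0.34618139266967773, 0.03868917375802994), 70.81139373779297) mean [0.56729857 0.30801979 0.07825258] zmed/max 0.05310873627928314 1.1457956928477302
A 0.03 258 [0.56729857 0.30801979 0.07825258] [0.14567746 0.32135375 1.11557362]
A 0.045 224 [0.56745478 0.30859229 0.08434883] [0.14567746 0.32135375 1.10053204
[... 217 characters left out ...]
794259 0.05275678] zmed/max 0.04041598080729569 1.1457956928477302
B 0.03 129 [0.47153774 0.30794259 0.05275678] [0.04042432 0.31196029 1.1147514 ]
B 0.045 58 [0.4713839  0.30717997 0.07166583] [0.03506905 0.30843998 1.0968993 ]
B 0.06 1 [0.44547136 0.01464464 1.14579569] [0. 0. 0.]
mat 7674 ((0.4788200557231903, -0.31497594714164734), (0.21524928510189056, 0.3448878526687622), 85.72105407714844) mean [ 0.47381069 -0.30756823  0.01009352] zmed/max 0.009978222480048649 0.018974226945622785
pad 3053 ((0.5256437063217163, 0.3159453570842743), (0.10775541514158249, 0.19656075537204742), 89.54161834716797) mean [0.52234158 0.31466352 0.00338883] zmed/max 0.0032776855068208377 0.019975192413318466
```

View pics/c1.png

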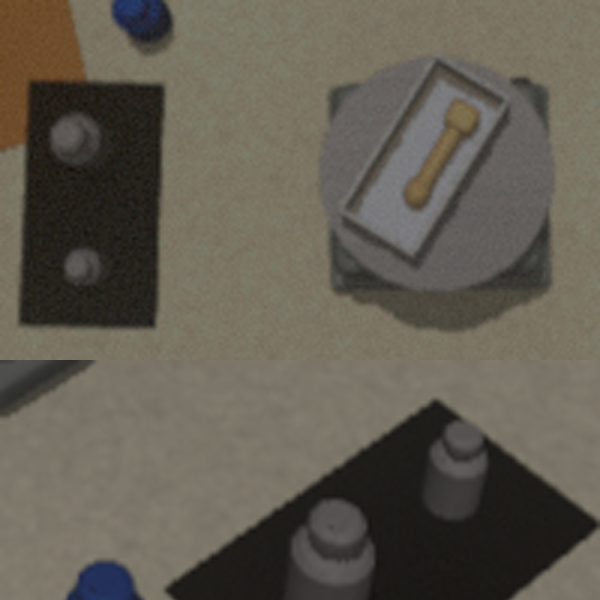

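The crop confirms the targets. The white tray's rim corners are at crop (435,57), (510,103), (418,267) and (342,213), with the bone inside. The upper steel weight at crop (75,135) is the larger and the lower one at (83,267) the smaller. I'll refine the poses with the depth holes excluded.

```bash
python3 - <<'E'
from h import *
z=np.load('last_top.npz'); p,d=z['p'],z['d']; W=world('top',d)
c=viewer.camera_params('top'); Rm=R.from_euler('xyz',c['rotation'],degrees=True).as_matrix();o=np.array(c['origin'])
def at(u,v,zz):
    r=Rm@np.array([(u-c['cx'])/c['fx'],(v-c['cy'])/c['fy'],1]); return o+r*(zz-o[2])/r[2]
C=np.array([at(160+x/3-.33,130+y/3-.33,.177) for x,y in((435,57),(510,103),(418,267),(342,213))])
print(C, C.mean(0),[np.linalg.norm(C[i]-C[(i+1)%4]) for i in range(4)])
e=(C[0]-C[3])+(C[1]-C[2]); print('yaw from corners',np.degrees(np.arctan2(e[1],e[0])))
v,u=np.mgrid[:400,:640]; Z=W[...,2]; ok=(d>.3)
box=lambda a,b,c,e:ok&(u>=a)&(u<=c)&(v>=b)&(v<=e)
q=W[box(255,140,355,235)&(Z>.165)&(Z<.19)]; print('tray',len(q),cv2.minAreaRect(q[:,:2].astype(np.float32)),np.median(q[:,2]))
for b,n in(((165,155,210,195),'A'),((170,200,210,235),'B')):
    for lo,hi in((.04,.053),(.06,.08),(.045,.06)):
        q=W[box(*b)&(Z>lo)&(Z<hi)]
        if len(q)>5: print(n,lo,len(q),q.mean(0),np.ptp(q,0),cv2.minEnclosingCircle(q[:,:2].astype(np.float32)))
for b in((400,150,495,290),):
    m=box(*b)&(Z>.006)&(Z<.015); q=cv2.morphologyEx(m.astype(np.uint8),cv2.MORPH_OPEN,np.ones((7,7)))>0; q=W[q]
    print('mat',cv2.minAreaRect(q[:,:2].astype(np.float32)),q.mean(0))
# tall things list between
for n,b in dict(caliper=(265,245,365,305),purple=(185,280,255,325),collar=(235,98,308,125),blue=(190,120,220,148)).items():
    q=W[box(*b)]; q=q[q[:,2]>.006]; print(n,q.min(0),q.max(0))
E
```

```text
[[ 0.61713594  0.03506574  0.177     ]
 [ 0.58546872 -0.01736199  0.177     ]
 [ 0.47104987  0.04513504  0.177     ]
 [ 0.50777932  0.09793665  0.177     ]] [0.54535846 0.04019386 0.177     ] [np.float64(0.06124932235585153), np.float64(0.13037465857713443), np.float64(0.06432000125081501), np.float64(0.12614128058583124)]
yaw from corners -29.259287498570384
tray 384 ((0.5489963889122009, 0.041944049298763275), (0.062260739505290985, 0.1301768571138382), 59.07645034790039) 0.17680552578848913
A 0.04 107 [0.56880185 0.31213973 0.0484365 ] [0.0381064  0.03673804 0.0120794 ] ((0.5718113780021667, 0.3183633089065552), 0.020066792145371437)
A 0.06 111 [0.57123947 0.31742936 0.0701691 ] [0.02478475 0.02502372 0.01515085] ((0.5718594193458557, 0.31882986426353455), 0.013731833547353745)
A 0.045 108 [0.56921235 0.31311843 0.04978138] [0.0381064  0.03673804 0.0109543 ] ((0.5718232989311218, 0.3183480501174927), 0.020059119910001755)
B 0.04 42 [0.47052993 0.31150026 0.04806077] [0.02076582 0.02353019 0.01280755] ((0.4692620038986206, 0.31378158926963806), 0.012332075275480747)
B 0.045 57 [0.4718385  0.31231217 0.05282144] [0.01638568 0.01853599 0.00926374] ((0.47174856066703796, 0.31332144141197205), 0.00988191831856966)
mat ((0.4758352041244507, -0.3094561994075775), (0.2752428948879242, 0.1668720245361328), 1.1274133920669556) [ 0.4755589  -0.31705393  0.01006623]
caliper [ 0.28588207 -0.10075404  0.00602014] [0.39586574 0.11825933 0.01888515]
purple [0.23009224 0.16456203 0.00601174] [0.31887012 0.30330344 0.04356127]
collar [0.72215901 0.04614066 0.00605196] [0.75925088 0.20364082 0.02193722]
blue [0.6490071  0.25477255 0.00604464] [0.69488033 0.3071816  0.07163231]
```

Request:
servo_tool --moves '[[[0, -40, 0, 0], [0, -80, 0, 0], [0, -120, 0, 0], [-30, -120, -28, 0], [-60, -120, -56, 0]]]' --claw 1 --force 25

```text
t: 0.6
tcp_pos: [0.2684, -0.5336, 0.3522]
orientation: [-89.9, 0.0, -159.2]
wrist_force: [2.0, 0.7, -0.5]
finger_gap: 0.0851
```

Request:
servo_tool --moves '[[[-32, 0, -29, 0], [-64, 0, -58, 0], [-96, 0, -88, 0], [-128, 0, -117, 0], [-160, 0, -147, 0]]]'

```text
t: 1.1
tcp_pos: [0.3656, -0.3369, 0.351]
orientation: [-90.0, -0.0, -159.0]
wrist_force: [0.2, -0.1, -0.0]
finger_gap: 0.0855
```

Request:
servo_tool --moves '[[[-32, 0, -29, 0], [-64, 0, -58, 0], [-96, 0, -88, 0], [-128, 0, -117, 0], [-160, 0, -147, 0]]]'

```text
t: 1.6
tcp_pos: [0.4624, -0.1427, 0.3512]
orientation: [-90.0, -0.0, -159.1]
wrist_force: [1.4, -0.7, -0.7]
finger_gap: 0.0856
```

Request:
servo_tool --moves '[[[-30, 0, -29, -0.14], [-60, 0, -58, -0.28], [-90, 0, -88, -0.42], [-120, 0, -115, -0.56], [-140, 0, -130, -0.7]]]'

```text
t: 2.1
tcp_pos: [0.5467, 0.031, 0.3513]
orientation: [-90.0, 0.1, -118.4]
wrist_force: [0.1, 0.2, -0.3]
finger_gap: 0.0852
```

Request:
servo_tool --moves '[[[0, 0, 0, -0.15], [0, 0, 0, -0.3], [0, 0, 0, -0.45], [0, 0, 0, -0.6], [0, 0, 0, -0.74]]]'

```text
t: 2.6
tcp_pos: [0.5461, 0.0272, 0.3509]
orientation: [-90.0, 0.0, -76.2]
wrist_force: [-0.2, -0.1, -0.3]
finger_gap: 0.0857
```

Request:
servo_tool --moves '[[[0, 0, 0, -0.15], [0, 0, 0, -0.3], [0, 0, 0, -0.45], [0, 0, 0, -0.6], [0, 0, 0, -0.74]]]'

```text
t: 3.1
tcp_pos: [0.5461, 0.0271, 0.3509]
orientation: [-90.0, 0.0, -33.8]
wrist_force: [-0.2, 0.0, 0.3]
finger_gap: 0.0851
```

Request:
servo_tool --moves '[[[-6, 30, 14, -0.05], [-6, 70, 14, -0.05], [-6, 110, 14, -0.05], [-6, 135, 14, -0.05], [-6, 145, 14, -0.05]]]'

```text
t: 3.6
tcp_pos: [0.5474, 0.0416, 0.2033]
orientation: [-90.2, 0.2, -31.3]
wrist_force: [-0.2, -0.1, 0.3]
finger_gap: 0.0855
```

```bash
python3 - <<'E'
from h import *
p,d=snap('scene'); s=telemetry.state(); print(s['tcp_pos'],s['orientation'])
p2,_=snap('top')
a=cv2.resize(p[120:280,230:430][:,:,::-1],(560,448),interpolation=cv2.INTER_CUBIC)
b=cv2.resize(p2[120:248,250:360][:,:,::-1],(240,279),interpolation=cv2.INTER_CUBIC)
c=np.zeros((448,800,3),np.uint8); c[:,:560]=a; c[:279,560:]=b; cv2.imwrite('pics/g1.png',c)
E
```

```text
[0.54755547 0.0416644  0.20334299] [-90.1377692    0.2232039  -31.26170046]
```

View pics/g1.png

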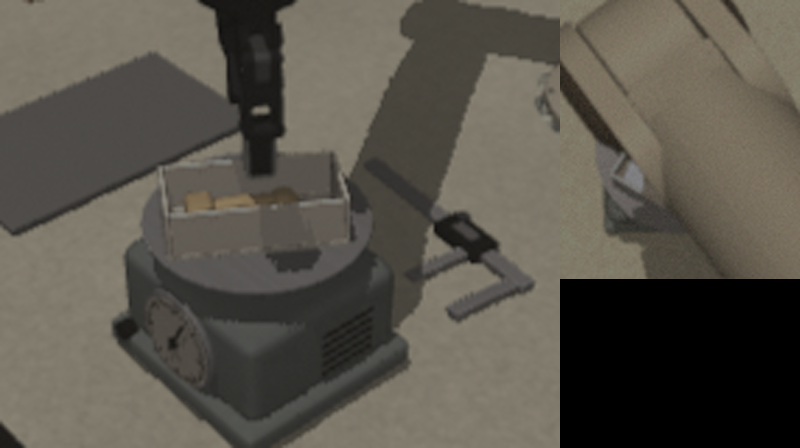

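The near finger is at crop (262,175), centred on the tray's long wall (170–350), and the jaws lie across its width. I'll go down and watch the force.

Request:
servo_tool --moves '[[[1, 10, 1, 0], [1, 20, 1, 0], [1, 30, 1, 0], [1, 36, 1, 0], [1, 40, 1, 0]]]'

```text
t: 4.2
tcp_pos: [0.5504, 0.0425, 0.1657]
orientation: [-90.0, 0.0, -31.3]
wrist_force: [-0.0, 0.1, 0.3]
finger_gap: 0.0854
```

Request:
servo_tool --moves '[[[0, 5, 0, 0], [0, 10, 0, 0], [0, 14, 0, 0], [0, 16, 0, 0], [0, 16, 0, 0]]]'

```text
t: 4.7
tcp_pos: [0.5505, 0.0426, 0.1501]
orientation: [-90.0, 0.0, -31.3]
wrist_force: [-0.1, -0.8, 1.0]
finger_gap: 0.0856
```

Request:
servo_tool --moves '[[[0, 3, 0, 0], [0, 3, 0, 0], [0, 3, 0, 0], [0, 3, 0, 0]]]' --claw 0.55

```text
t: 5.1
tcp_pos: [0.5507, 0.0425, 0.1474]
orientation: [-90.0, -0.0, -31.3]
wrist_force: [-0.5, 0.4, 0.1]
finger_gap: 0.0659
```

Request:
servo_tool --moves '[[[0, 0, 0, 0], [0, 0, 0, 0], [0, 0, 0, 0], [0, 0, 0, 0], [0, 0, 0, 0]]]' --claw 0.3 --force 25

```text
t: 5.6
tcp_pos: [0.5506, 0.0424, 0.1473]
orientation: [-90.0, -0.0, -31.3]
wrist_force: [-1.6, -1.1, 1.1]
finger_gap: 0.0614
```

Gripped at 61.4 mm. Lifting gently.

Request:
servo_tool --moves '[[[0, -2, 0, 0], [0, -5, 0, 0], [0, -10, 0, 0], [0, -16, 0, 0], [0, -24, 0, 0]]]'

```text
t: 6.1
tcp_pos: [0.5505, 0.0427, 0.1718]
orientation: [-90.0, 0.0, -31.3]
wrist_force: [-0.1, 0.9, -2.6]
finger_gap: 0.0618
```

Request:
servo_tool --moves '[[[0, -10, 0, 0], [0, -24, 0, 0], [0, -38, 0, 0], [0, -48, 0, 0], [0, -52, 0, 0]]]'

```text
t: 6.6
tcp_pos: [0.5514, 0.0427, 0.225]
orientation: [-89.9, -0.1, -31.3]
wrist_force: [-0.6, 0.4, -2.2]
finger_gap: 0.0616
```

```bash
python3 - <<'E'
from h import *
p,d=snap('scene'); s=telemetry.state(); print(s['tcp_pos'],s['wrist_force'],s['joint_pos'])
save('l1.png',p,(210,60,430,270),2.2)
E
```

```text
[0.55141147 0.04267637 0.22494192] [ 0.39145915 -0.01832194 -2.51317315] [ 43.37140668  33.62537467 -68.80665841 102.59690589  33.96537723
  67.75918528  22.8198872 ]
```

View pics/l1.png

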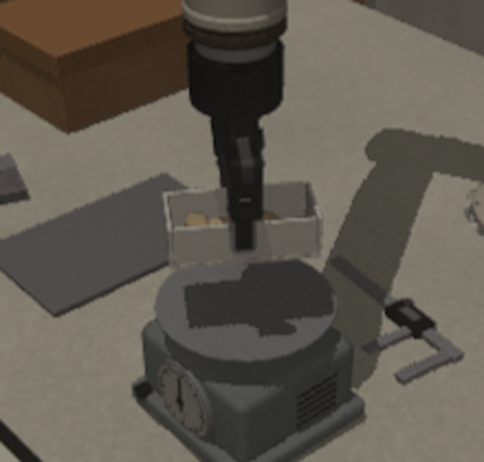

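The tray hangs level at crop (240,225) with the bone inside it, and the pan is free. Carrying it to the mat at (0.476, -0.312).

Request:
servo_tool --moves '[[[2, 0, -6, 0], [7, 0, -20, 0], [15, 0, -43, 0], [25, 0, -71, 0], [35, 0, -100, 0]]]'

```text
t: 7.15
tcp_pos: [0.5278, -0.0623, 0.2226]
orientation: [-90.0, 0.1, -31.2]
wrist_force: [0.2, -0.9, -2.6]
finger_gap: 0.0617
```

Request:
servo_tool --moves '[[[10, 0, -29, 0], [20, 0, -58, 0], [30, 0, -87, 0], [40, 0, -116, 0], [50, 0, -143, 0]]]'

```text
t: 7.65
tcp_pos: [0.4958, -0.2113, 0.2224]
orientation: [-90.0, 0.1, -31.3]
wrist_force: [-0.1, -0.2, -1.9]
finger_gap: 0.0617
```

Request:
servo_tool --moves '[[[10, 0, -28, 0], [19, 0, -54, 0], [27, 0, -76, 0], [33, 0, -92, 0], [35, 0, -99, 0]]]'

```text
t: 8.15
tcp_pos: [0.4746, -0.3142, 0.2225]
orientation: [-90.0, 0.1, -31.4]
wrist_force: [-0.5, 0.6, -0.9]
finger_gap: 0.0616
```

Request:
servo_tool --moves '[[[0, 15, 0, 0], [0, 45, 0, 0], [0, 80, 0, 0], [0, 115, 0, 0], [0, 140, 0, 0]]]'

```text
t: 8.65
tcp_pos: [0.4748, -0.3093, 0.0802]
orientation: [-89.9, 0.2, -31.1]
wrist_force: [-0.3, 0.4, -1.8]
finger_gap: 0.0612
```

Request:
servo_tool --moves '[[[0, 20, 0, 0], [0, 38, 0, 0], [0, 48, 0, 0], [0, 53, 0, 0], [0, 56, 0, 0]]]'

```text
t: 9.15
tcp_pos: [0.4762, -0.3121, 0.0275]
orientation: [-90.0, -0.0, -31.3]
wrist_force: [-0.3, -0.9, -2.0]
finger_gap: 0.0618
```

Request:
servo_tool --moves '[[[0, 1, 0, 0], [0, 2, 0, 0], [0, 3, 0, 0], [0, 3, 0, 0], [0, 3, 0, 0]]]'

```text
t: 9.65
tcp_pos: [0.4758, -0.3122, 0.0246]
orientation: [-90.0, -0.0, -31.3]
wrist_force: [0.1, 0.1, -2.2]
finger_gap: 0.0617
```

Request:
servo_tool --moves '[[[0, 1, 0, 0], [0, 2, 0, 0], [0, 3, 0, 0], [0, 4, 0, 0], [0, 4, 0, 0]]]'

```text
t: 10.15
tcp_pos: [0.4757, -0.312, 0.0203]
orientation: [-90.0, -0.0, -31.3]
wrist_force: [-0.5, -0.1, 0.1]
finger_gap: 0.0612
```

Request:
servo_tool --moves '[[[0, 0.5, 0, 0], [0, 1, 0, 0], [0, 1, 0, 0]]]'

```text
t: 10.45
tcp_pos: [0.4757, -0.312, 0.0203]
orientation: [-90.0, -0.0, -31.3]
wrist_force: [-3.4, 1.1, 8.1]
finger_gap: 0.0614
```

Request:
servo_tool --moves '[[[0, -0.8, 0, 0], [0, -0.8, 0, 0]]]'

```text
t: 10.65
tcp_pos: [0.4759, -0.3121, 0.0203]
orientation: [-90.0, -0.0, -31.3]
wrist_force: [-0.5, 0.6, 1.8]
finger_gap: 0.0612
```

Request:
servo_tool --moves '[[[0, 0, 0, 0], [0, 0, 0, 0], [0, 0, 0, 0], [0, 0, 0, 0], [0, 0, 0, 0]]]' --claw 1

```text
t: 11.15
tcp_pos: [0.4757, -0.312, 0.0201]
orientation: [-90.0, 0.0, -31.3]
wrist_force: [-0.7, -0.4, -0.2]
finger_gap: 0.0857
```

Request:
servo_tool --moves '[[[0, -8, 0, 0], [0, -30, 0, 0], [0, -70, 0, 0], [0, -115, 0, 0], [0, -160, 0, 0]]]'

```text
t: 11.65
tcp_pos: [0.4755, -0.3115, 0.1821]
orientation: [-90.0, 0.0, -31.2]
wrist_force: [1.2, -0.7, 0.9]
finger_gap: 0.0851
```

Request:
servo_tool --moves '[[[0, -30, 0, 0], [0, -60, 0, 0], [0, -80, 0, 0], [0, -85, 0, 0], [0, -85, 0, 0]]]'

```text
t: 12.15
tcp_pos: [0.4759, -0.3121, 0.2657]
orientation: [-90.0, -0.1, -31.3]
wrist_force: [-0.5, -0.6, 0.1]
finger_gap: 0.0856
```

```bash
python3 - <<'E'
from h import *
p,d=snap('scene'); s=telemetry.state(); print(s['tcp_pos'],s['wrist_force'],s['orientation'])
save('m1.png',p,(180,80,400,280),2.2)
E
```

```text
[ 0.47531255 -0.31202648  0.26463338] [-1.42859159 -0.37616751 -0.44129409] [-9.00303072e+01  2.41751901e-02 -3.12722568e+01]
```

View pics/m1.png

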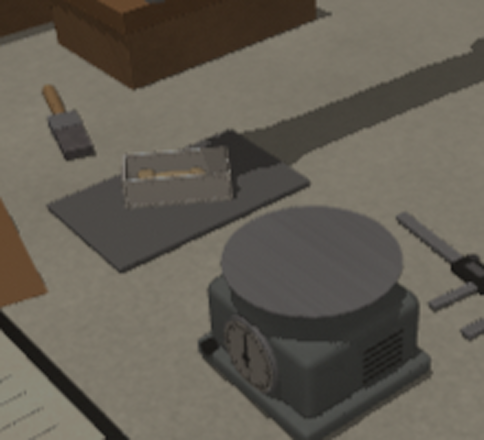

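The tray sits flat within the mat at crop (178,178) with the bone in it, and the pan is empty. Next is the large weight.

Request:
servo_tool --moves '[[[-8, 0, 20, 0], [-24, 0, 58, 0], [-43, 0, 103, 0], [-62, 0, 149, 0], [-81, 0, 194, 0]]]'

```text
t: 12.7
tcp_pos: [0.5062, -0.1025, 0.2636]
orientation: [-90.0, 0.1, -31.3]
wrist_force: [-0.3, -0.7, 0.4]
finger_gap: 0.0856
```

Request:
servo_tool --moves '[[[-19, 0, 45, 0], [-37, 0, 90, 0], [-56, 0, 134, 0], [-74, 0, 178, 0], [-92, 0, 220, 0]]]'

```text
t: 13.2
tcp_pos: [0.542, 0.1331, 0.2634]
orientation: [-90.1, 0.1, -31.3]
wrist_force: [1.0, -0.1, -1.0]
finger_gap: 0.0853
```

Request:
servo_tool --moves '[[[-18, 0, 43, 0], [-36, 0, 85, 0], [-52, 0, 125, 0], [-66, 0, 158, 0], [-73, 0, 175, 0]]]'

```text
t: 13.7
tcp_pos: [0.5692, 0.323, 0.263]
orientation: [-90.1, 0.2, -31.0]
wrist_force: [-0.2, 0.1, 0.4]
finger_gap: 0.0853
```

Request:
servo_tool --moves '[[[0, 30, 0, 0], [0, 70, 0, 0], [0, 110, 0, 0], [0, 145, 0, 0], [0, 155, 0, 0]]]'

```text
t: 14.2
tcp_pos: [0.5679, 0.3165, 0.1038]
orientation: [-90.5, 0.2, -31.2]
wrist_force: [-0.3, -0.4, -0.4]
finger_gap: 0.0858
```

```bash
python3 - <<'E'
from h import *
p,d=snap('scene'); s=telemetry.state(); print(s['tcp_pos'],s['wrist_force'],s['orientation'])
save('w1.png',p,(310,180,490,370),2.8)
E
```

```text
[0.56838346 0.31703068 0.10467013] [-0.57541984  0.83452252 -0.32297818] [-90.41513563   0.23318004 -31.22662157]
```

View pics/w1.png

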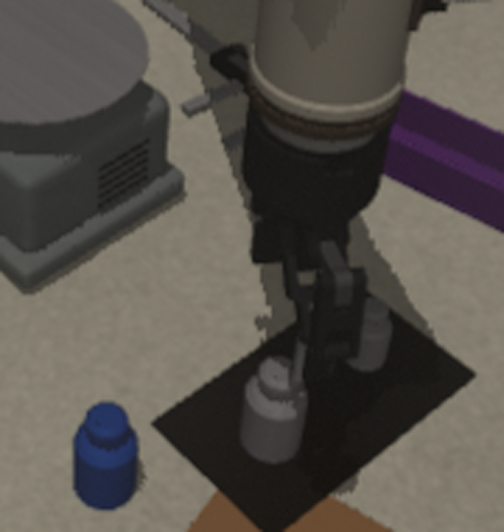

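```bash
python3 - <<'E'
from h import *
c=viewer.camera_params('scene'); Rm=R.from_euler('xyz',c['rotation'],degrees=True).as_matrix()
def pr(P):
    q=Rm.T@(np.array(P)-c['origin']); u=np.array([c['fx']*q[0]/q[2]+c['cx'],c['fy']*q[1]/q[2]+c['cy']]); return u,(u-[310,180])*2.8
s=telemetry.state(); t=s['tcp_pos']; Rt=R.from_euler('xyz',s['orientation'],degrees=True).as_matrix()
print(t)
for k in(-.043,0,.043): print('tip',k,pr(t+Rt@[0,-.013,k]))
for zz in(.072,.004): print('weight',pr([.5718,.3185,zz]))
z=np.load('last_scene.npz'); W=world('scene',z['d'])
for u,v in((409,311),(407,328),(348,330),(345,360)): print(u,v,W[v,u])
v,u=np.mgrid[:400,:640]; m=(u>395)&(u<420)&(v>300)&(v<346)&(W[...,2]>.015)&(W[...,2]<.078)&(W[...,0]>.53)&(W[...,0]<.62)
q=W[m]; print(len(q),q.min(0),q.max(0)); 
for zz in (.02,.03,.04): 
    a=q[abs(q[:,2]-zz)<.006]; print(zz,len(a),np.percentile(a,[2,50,98],axis=0).round(4).tolist())
E
```

```text
[0.56838346 0.31703068 0.10467013]
tip -0.043 (array([406.04514959, 274.12597337]), array([268.92641885, 263.55272543]))
tip 0 (array([412.95375489, 292.85331719]), array([288.27051371, 315.98928813]))
tip 0.043 (array([420.46574261, 313.21626608]), array([309.30407931, 373.00554502]))
weight (array([409.48589558, 311.99164688]), array([278.56050763, 369.57661126]))
weight (array([405.72900582, 336.21609969]), array([268.0412163 , 437.40507912]))
409 311 [0.57295816 0.31802034 0.0750942 ]
407 328 [0.58590622 0.32877443 0.04998068]
348 330 [0.6773279  0.27731989 0.06868694]
345 360 [0.69083718 0.28691509 0.00669613]
629 [0.55468958 0.29948019 0.01501996] [0.59132873 0.33906758 0.07557015]
0.02 85 [[0.5666, 0.3054, 0.0152], [0.5852, 0.3292, 0.0209], [0.5911, 0.3381, 0.0257]]
0.03 91 [[0.5641, 0.3083, 0.0241], [0.586, 0.33, 0.0305], [0.5908, 0.3379, 0.0355]]
0.04 96 [[0.5642, 0.3062, 0.0345], [0.5859, 0.3291, 0.0404], [0.5908, 0.338, 0.0458]]
```

```bash
python3 - <<'E'
from h import *
s=telemetry.state(); t=s['tcp_pos']; Rt=R.from_euler('xyz',s['orientation'],degrees=True).as_matrix()
z=np.load('last_scene.npz'); W=world('scene',z['d']); q=(W-t)@Rt
m=(z['d']>.3)&(abs(q[...,0])<.06)&(abs(q[...,2])<.08)&(W[...,2]>.085)
for lo in range(-60,20,10):
    a=q[m&(q[...,1]*1000>lo)&(q[...,1]*1000<=lo+10)]*1000
    if len(a): print(lo,len(a),np.percentile(a,[2,50,98],axis=0).round(0).tolist(), 'near',np.percentile(a[a[:,2]>20],[5,50,95],axis=0).round(0).tolist() if (a[:,2]>20).sum()>3 else '')
E
```

```text
-60 40 [[2.0, -60.0, -57.0], [11.0, -55.0, -45.0], [14.0, -50.0, 57.0]] near [[10.0, -60.0, 45.0], [12.0, -58.0, 51.0], [14.0, -54.0, 58.0]]
-50 50 [[1.0, -50.0, -50.0], [8.0, -44.0, -44.0], [12.0, -40.0, 53.0]] near [[7.0, -47.0, 44.0], [9.0, -44.0, 47.0], [11.0, -41.0, 53.0]]
-40 88 [[-6.0, -40.0, -50.0], [6.0, -35.0, 46.0], [12.0, -30.0, 56.0]] near [[-5.0, -39.0, 43.0], [6.0, -36.0, 54.0], [12.0, -31.0, 55.0]]
-30 91 [[-6.0, -30.0, -46.0], [4.0, -25.0, 46.0], [11.0, -21.0, 56.0]] near [[-5.0, -30.0, 45.0], [6.0, -25.0, 52.0], [11.0, -22.0, 56.0]]
-20 42 [[-11.0, -20.0, -50.0], [5.0, -17.0, -44.0], [11.0, -13.0, 50.0]] near [[-11.0, -20.0, 41.0], [9.0, -18.0, 47.0], [11.0, -16.0, 50.0]]
```

The depth puts the finger exactly where the model expects it (±11 mm wide, 41–57 mm out, tips 13 mm back), and both cameras agree on the weight at (0.572, 0.3185). Settling above it.

Request:
servo_tool --moves '[[[0, 10, 0, 0], [0, 20, 0, 0], [0, 25, 0, 0], [0, 25, 0, 0], [0, 25, 0, 0]]]'

```text
t: 14.75
tcp_pos: [0.5716, 0.3193, 0.0858]
orientation: [-90.0, -0.0, -31.3]
wrist_force: [0.3, -0.4, 0.8]
finger_gap: 0.0857
```

Aligned within 1 mm. Descending 74 mm to z≈0.012.

Request:
servo_tool --moves '[[[0, 10, 0, 0], [0, 25, 0, 0], [0, 40, 0, 0], [0, 50, 0, 0], [0, 55, 0, 0]]]'

```text
t: 15.25
tcp_pos: [0.5702, 0.3184, 0.0279]
orientation: [-90.1, 0.1, -31.3]
wrist_force: [0.5, -0.2, 0.5]
finger_gap: 0.0852
```

Request:
servo_tool --moves '[[[0, 6, 0, 0], [0, 12, 0, 0], [0, 16, 0, 0], [0, 18, 0, 0], [0, 18, 0, 0]]]'

```text
t: 15.75
tcp_pos: [0.5712, 0.319, 0.012]
orientation: [-90.0, -0.0, -31.3]
wrist_force: [-0.9, -0.4, 1.2]
finger_gap: 0.0853
```

Request:
servo_tool --moves '[[[0, 0, 0, 0], [0, 0, 0, 0], [0, 0, 0, 0], [0, 0, 0, 0], [0, 0, 0, 0]]]' --claw 0.05

```text
t: 16.25
tcp_pos: [0.5713, 0.3191, 0.0122]
orientation: [-90.0, -0.0, -31.3]
wrist_force: [-0.4, -0.1, 0.6]
finger_gap: 0.0449
```

Request:
servo_tool --moves '[[[0, 0, 0, 0], [0, 0, 0, 0], [0, 0, 0, 0], [0, 0, 0, 0], [0, 0, 0, 0]]]' --claw -0.3 --force 60

```text
t: 16.75
tcp_pos: [0.5714, 0.3192, 0.0124]
orientation: [-90.0, -0.0, -31.3]
wrist_force: [-0.0, -0.0, 4.0]
finger_gap: 0.0387
```

Request:
servo_tool --moves '[[[0, -3, 0, 0], [0, -8, 0, 0], [0, -18, 0, 0], [0, -35, 0, 0], [0, -60, 0, 0]]]'

```text
t: 17.25
tcp_pos: [0.5703, 0.3185, 0.0723]
orientation: [-90.1, 0.1, -31.3]
wrist_force: [1.0, -0.4, -4.5]
finger_gap: 0.0387
```

Request:
servo_tool --moves '[[[0, -30, 0, 0], [0, -65, 0, 0], [0, -100, 0, 0], [0, -130, 0, 0], [0, -145, 0, 0]]]'

```text
t: 17.75
tcp_pos: [0.5718, 0.3206, 0.2217]
orientation: [-89.7, -0.1, -31.2]
wrist_force: [0.8, -0.3, -4.0]
finger_gap: 0.0389
```

Request:
servo_tool --moves '[[[0, 0, 0, 0]]]'

```text
t: 17.85
tcp_pos: [0.572, 0.3203, 0.2204]
orientation: [-89.8, -0.1, -31.3]
wrist_force: [1.3, -0.0, -5.3]
finger_gap: 0.0387
```

Request:
servo_tool --moves '[[[3, 0, -6, 0], [9, 0, -20, 0], [19, 0, -42, 0], [31, 0, -68, 0], [43, 0, -94, 0]]]'

```text
t: 18.35
tcp_pos: [0.5576, 0.2142, 0.2145]
orientation: [-90.2, 0.1, -31.2]
wrist_force: [-0.2, -0.3, -5.5]
finger_gap: 0.0387
```

```bash
python3 - <<'E'
from h import *
v,u=np.mgrid[:400,:640]
for n,b in(('top',(255,140,355,235)),('scene',(265,165,380,250))):
    p,d=snap(n); W=world(n,d); Z=W[...,2]
    m=(d>.3)&(u>=b[0])&(u<=b[2])&(v>=b[1])&(v<=b[3])&(Z>.132)&(Z<.147)
    m=cv2.morphologyEx(m.astype(np.uint8),cv2.MORPH_OPEN,np.ones((5,5)))>0
    q=W[m]; print(n,len(q),cv2.minEnclosingCircle(q[:,:2].astype(np.float32)),np.median(q[:,2]),q.min(0),q.max(0))
s=telemetry.state(); print(s['tcp_pos'],s['wrist_force'])
E
```

```text
top 3854 ((0.5394142866134644, 0.034410260617733), 0.08523482829332352) 0.139608824746967 [ 0.46524474 -0.05006198  0.13321216] [0.62363973 0.11630138 0.14612694]
scene 3293 ((0.5364121198654175, 0.03349880501627922), 0.08715924620628357) 0.1410923409330631 [ 0.45265132 -0.05126652  0.13644614] [0.62290272 0.11954459 0.14487342]
[0.55879563 0.20902582 0.21372958] [-0.20358449  0.02342116 -5.34490566]
```

Request:
servo_tool --moves '[[[9, 0, -20, 0], [20, 0, -43, 0], [31, 0, -66, 0], [41, 0, -88, 0], [51, 0, -110, 0]]]'

```text
t: 18.95
tcp_pos: [0.5442, 0.0943, 0.2153]
orientation: [-90.1, 0.1, -31.3]
wrist_force: [0.6, -0.4, -4.9]
finger_gap: 0.0384
```

Request:
servo_tool --moves '[[[9, 0, -20, 0], [17, 0, -37, 0], [23, 0, -49, 0], [26, 0, -57, 0], [26, 0, -57, 0]]]'

```text
t: 19.45
tcp_pos: [0.5378, 0.0325, 0.2164]
orientation: [-90.1, 0.1, -31.4]
wrist_force: [0.2, 0.4, -5.3]
finger_gap: 0.0384
```

Request:
servo_tool --moves '[[[0, 0, 0, 0], [0, 0, 0, 0], [0, 0, 0, 0]]]'

```text
t: 19.75
tcp_pos: [0.5383, 0.0349, 0.2173]
orientation: [-90.0, -0.0, -31.2]
wrist_force: [-0.9, 0.3, -4.8]
finger_gap: 0.0386
```

Request:
servo_tool --moves '[[[0, 12, -1, 0], [0, 30, -1, 0], [0, 46, -1, 0], [0, 56, -1, 0], [0, 62, -1, 0]]]'

```text
t: 20.25
tcp_pos: [0.5368, 0.0328, 0.1532]
orientation: [-90.1, 0.1, -31.3]
wrist_force: [0.1, 0.0, -5.7]
finger_gap: 0.0386
```

Request:
servo_tool --moves '[[[0, 1, 0, 0], [0, 2, 0, 0], [0, 3, 0, 0], [0, 4, 0, 0], [0, 5, 0, 0]]]'

```text
t: 20.75
tcp_pos: [0.5381, 0.0328, 0.1504]
orientation: [-90.0, -0.0, -31.3]
wrist_force: [0.0, -0.6, -5.1]
finger_gap: 0.0389
```

Request:
servo_tool --moves '[[[0, 0.8, 0, 0], [0, 1.6, 0, 0], [0, 2.4, 0, 0], [0, 3, 0, 0], [0, 3, 0, 0]]]'

```text
t: 21.25
tcp_pos: [0.5378, 0.0328, 0.1472]
orientation: [-90.0, -0.0, -31.3]
wrist_force: [-0.6, -0.1, -3.3]
finger_gap: 0.0387
```

Request:
servo_tool --moves '[[[0, 0.8, 0, 0], [0, 1.6, 0, 0], [0, 2.4, 0, 0], [0, 3, 0, 0], [0, 3, 0, 0]]]'

```text
t: 21.75
tcp_pos: [0.5378, 0.0328, 0.1442]
orientation: [-90.0, -0.0, -31.3]
wrist_force: [-1.2, -0.9, -1.9]
finger_gap: 0.0387
```

Request:
servo_tool --moves '[[[0, 0.4, 0, 0], [0, 0.8, 0, 0], [0, 0.8, 0, 0], [0, 0.8, 0, 0]]]'

```text
t: 22.15
tcp_pos: [0.5378, 0.0328, 0.1434]
orientation: [-90.0, -0.0, -31.3]
wrist_force: [-1.7, -1.8, -0.6]
finger_gap: 0.0386
```

Load taken up by the pan. Releasing.

Request:
servo_tool --moves '[[[0, 0.4, 0, 0], [0, 0.4, 0, 0], [0, 0.4, 0, 0], [0, 0.4, 0, 0]]]' --force 25

```text
t: 22.55
tcp_pos: [0.5379, 0.0328, 0.143]
orientation: [-90.0, -0.0, -31.3]
wrist_force: [-1.1, -1.7, -0.7]
finger_gap: 0.0385
```

Request:
servo_tool --moves '[[[0, 0, 0, 0], [0, 0, 0, 0], [0, 0, 0, 0], [0, 0, 0, 0], [0, 0, 0, 0]]]' --claw 0.9

```text
t: 23.05
tcp_pos: [0.5378, 0.033, 0.143]
orientation: [-90.0, -0.0, -31.3]
wrist_force: [-0.1, 0.1, -0.1]
finger_gap: 0.0813
```

Request:
servo_tool --moves '[[[0, -4, 0, 0], [0, -15, 0, 0], [0, -35, 0, 0], [0, -65, 0, 0], [0, -100, 0, 0]]]'

```text
t: 23.55
tcp_pos: [0.5372, 0.0329, 0.2441]
orientation: [-90.0, 0.1, -31.2]
wrist_force: [0.4, -0.4, 0.6]
finger_gap: 0.0811
```

Request:
servo_tool --moves '[[[0, -30, 0, 0], [0, -50, -30, 0], [0, -50, -70, 0], [0, -50, -110, 0], [0, -50, -140, 0]]]'

```text
t: 24.05
tcp_pos: [0.464, -0.0886, 0.2935]
orientation: [-90.1, -0.0, -31.3]
wrist_force: [0.2, -1.1, 0.1]
finger_gap: 0.0811
```

Request:
servo_tool --moves '[[[0, 0, -30, 0], [0, 0, -60, 0], [0, 0, -80, 0], [0, 0, -80, 0], [0, 0, -80, 0]]]'

```text
t: 24.55
tcp_pos: [0.4238, -0.1551, 0.2935]
orientation: [-90.0, -0.1, -31.3]
wrist_force: [0.7, -0.1, 0.8]
finger_gap: 0.0812
```

```bash
python3 - <<'E'
from h import *
p,d=snap('scene'); s=telemetry.state(); print(s['t'],s['tcp_pos'],s['wrist_force'])
save('f1.png',p,(180,80,500,370),2)
p,d=snap('top'); W=world('top',d); Z=W[...,2]; v,u=np.mgrid[:400,:640]
b=(d>.3)&(u>255)&(u<355)&(v>140)&(v<235)
q=W[b&(Z>.19)&(Z<.215)]; print('weight knob',len(q),cv2.minEnclosingCircle(q[:,:2].astype(np.float32)) if len(q) else '',np.median(q[:,2]) if len(q) else '')
q=W[b&(Z>.128)&(Z<.14)]; print('pan z',np.median(q[:,2]),cv2.minEnclosingCircle(q[:,:2].astype(np.float32)))
E
```

```text
24.6 [ 0.42408056 -0.15439599  0.29346753] [-0.60085937 -0.04556401  0.38363659]
weight knob 138 ((0.5385692119598389, 0.03292284160852432), 0.013393613509833813) 0.201430769430419
pan z 0.13431415492876575 ((0.5391773581504822, 0.03433121368288994), 0.08500654250383377)
```

View pics/f1.png

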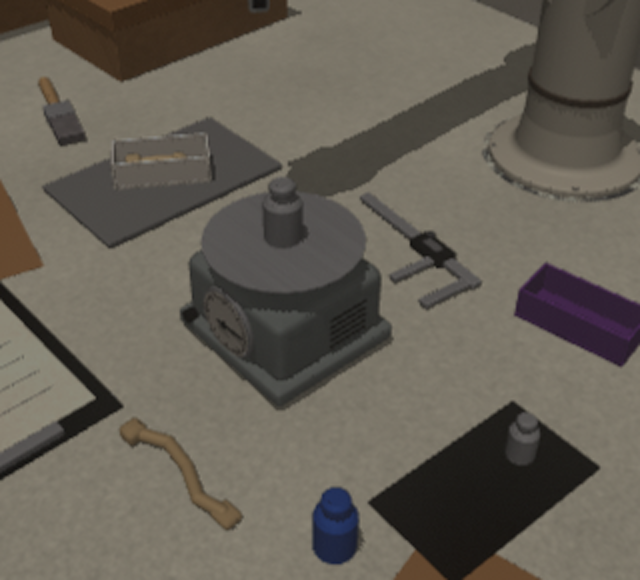

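The weight stands upright on the pan at (283,212), 1–2 mm off centre. The tray with the bone is on the mat at (160,160), and everything else is undisturbed.

```bash
python3 -c "
from station import workorder; print(workorder.finish_job())"
```

```text
the job is handed in; nothing more can be done
None
```

The job is done and handed in at about 24.6 s of the 69 s allowed.

- **Tray:** I lifted the white tray level off the pan, with the bone still in it. It now stands flat near the middle of the grey mat. While setting it down, the upward force peaked at about 8 N.
- **Large weight:** I lowered the large check weight slowly and let it go only once the pan carried its load. It stands upright about 1.5 mm from the pan's centre.
- **Pan:** The top camera puts it at 134.3 mm, so it has sunk about 5.5 mm. That matches the expected 5.3 mm, so it was not pushed hard down.
- **Left alone:** In the last picture, the small weight, the collarbone and the purple and blue look-alikes look unmoved. I did not measure them again. The arm is clear of everything.

No check failed. The two cameras' readings of the pan's centre differed by about 3 mm, and I used the top camera's.

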